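# Start the bearing washer

### The arm

A 7-joint arm with a two-finger parallel gripper is mounted at the origin on the work surface. World frame = base frame: x ahead of the robot, y to its left, z up, the work surface at z = 0. Lengths are in m, angles in rad, forces in N, time in s.
With the tool pointing down it reaches from about 0.425 to 0.875 m from the base axis. Payload 4.7 kg.
Tool frame: the origin (TCP) lies at the very end of the fingers, on their centre line; the grasp point (between the pads) lies 19 mm behind it; x points along the fingers, z is the direction in which the jaws open and shut, and the axes are right-handed (so a half turn about x gives the same grasp; the last joint's range is limited). The gripper opens to 87 mm and grips with 3 to 60 N. Pads are 19 mm wide; open, the fingers measure 117 mm over their backs; the gripper's body (75 mm by 190 mm) begins 51 mm behind the grasp point.
Start: joints at [-1.221, 0.321, -0.07, 1.45, 0.023, 1.371, -0.057], TCP at [0.214, 0.614, 0.223] pointing down, gripper open.
Joint ranges: [-2.86, 2.86], [-0.3, 2.09], [-1.38, 1.24], [0.06, 2.45], [-1.56, 4.7], [0.09, 2.05], [-2.69, 2.69]. Speed limits (rad/s): [2.57, 2.57, 3.14, 3.14, 3.14, 3.14, 3.14].

### API

Orientations are given as a rotation vector (axis times angle).
In Python, from bench import * gives the robot as it stands.
- The arm moves only by the shell command python3 -m handwheel 'ROWS' [OPENING] [FORCE]. ROWS is JSON, a list of rows, each an object with "xyz": the shift along the world's x, y, z in cm, a list of three; "angular": the turn, a rotation vector about the world's x, y, z in degrees, a list of three. A call has 1 to 5 rows; each row shifts and turns the pose as measured when the row begins; what a row does not reach is not made up. A row lasts 1/12 s, in which the tool goes at most 41.7 mm and 7.16 degrees, less where a joint would pass 70% of its speed; a pose out of reach is approached as far as the arm can. A call with a gripper value outside its range is refused whole. OPENING is the finger opening in cm, from 0 to 8.7, set as the call begins (- or left out, the last holds). The fingers move at their own pace and stop on an object; FORCE is the grip in N (left out, the last holds). Time passes only in rows, so rows that do not move let the fingers close. It gives the time, the measured TCP pose, the force and the opening at its end, in the units of the state.
- get_state(): the state, without advancing time (a new reading comes with each control period).
- get_image(name): name is "side" or "top"; returns a dict with "pixels" (384x512x3 uint8, blue, green, red), "K" (3x3 intrinsics, pixels), "cam_to_world" (4x4, takes a point from camera to world coordinates). Camera axes: x right, y down, z forward; pixel columns grow to the right and rows downward; lengths in m; the calibration is good to about 2 mm. A picture is of the moment at which its call begins. There is no depth.
- close_job(): hands the job in, once; it reports no verdict.
The state is a dict: "time": time; "joint_positions": joint angles; "qd": joint speeds; "joint_torque": joint torques, N m; "position": TCP position; "tool_rot": TCP orientation; "ft_force": force on the tool from outside, world axes, zero at the start; "torque": the same for the moment, N m; "grip_width": opening from 0.0 (shut) to 1.0 (fully open).
Only numpy, scipy, OpenCV 4.12 (cv2) and the standard library are available. Lean on these libraries where they do the work, as an engineer would, in place of code of your own. Each camera call takes 0.05 s, during which the arm holds its last target.

### The job

Start the bearing washer on the cleaning table by pressing its three controls in this order: first push the square drain latch fully down so that it stays in, then press down the raised end of the long pump rocker until it has tipped right over, and last press the round start button fully down and let it come back up. Only press: nothing is gripped or lifted. Leave the axle, the spacer, the shield pick and the measuring cup where they lie.

Things in the scene. Friction and masses are not known exactly. Their poses are not given: they have to be found in the camera images.
- washer: Low grey machine fixed to the table, 260 (x) x 340 (y) x 75 mm high to its deck. Origin: centre of its underside; z up, -x is its front (robot side). In a row along y, 70 mm in front of the origin, are three controls of plain aluminium on black plates, 98 mm apart, not turned relative to the washer; which sits where varies. On the rear half a fixed bath cover and knob, 28 mm above the deck.
- latch_top (a point): Centre of the top face of the square drain latch (26 x 26 mm key in a square collar). Moves with the key. When out it stands 24 mm above the deck, when fully home 15 mm (the collar is 9 mm high).
- drain_latch (a joint): Travel of the drain latch, m: 0 to 0.0015 at the start (out), 0.009 fully down. No spring: it slides against about 4 N of friction and stays where it is pushed.
- rocker_end (a point): Point on top of the pump rocker (paddle 64 mm long in the washer's x, 28 wide, 8 thick, pivot 16 mm above the deck), on its middle line, 24 mm from the pivot towards the washer's front (-x): near the end that is raised at the start. Moves with the rocker: at the start about 25 mm above the deck, tipped over about 15 mm.
- pump_rocker (a joint): Angle of the pump rocker, rad: 0 to 0.06 at the start (front end raised), 0.42 when tipped right over (front end down). No spring: friction of 0.06 N m (about 3 N at the end point), it stays where it is left.
- start_top (a point): Centre of the top face of the round start button (32 mm across). Moves with the button. Released it stands 24 mm above the deck, fully down 17 mm (its collar is 8 mm high).
- start_button (a joint): Travel of the start button, m: 0 released, 0.007 fully down. A spring returns it: 1.5 N at rest to 5 N fully down.
- spacer: White plastic wheel spacer, loose, a ring 16 mm across and 12 mm high, standing on the deck behind the row of controls, in front of the bath cover. Origin: centre of its underside.
- axle: Chrome skate axle with a nut near each end, loose, 96 mm long, 15 mm across the nuts, lying on the table on the washer's -y side. Origin: middle of its underside, x along it.
- pick: Yellow nylon shield pick, loose, about 132 mm long, 14 mm wide, 7 mm thick, lying on the table in front of the washer. Origin: its underside, near the middle; x along it towards the narrow tip.
- cup: Stainless steel measuring cup, loose, 66 mm across the rim, 50 mm high, with a flat handle reaching 108 mm towards its -x, standing on the table on the washer's +y side. Origin: centre of its underside.

How it is judged:
On the way, in this order (a step that is already met when the one before it is completed fails the run):
1. the drain latch is pushed home (value of joint drain_latch above 0.0075 m), for 0.1 s.
2. the pump rocker is tipped over (value of joint pump_rocker above 0.33 rad), for 0.1 s.
3. the start button is pressed fully down (value of joint start_button above 0.0055 m), for 0.05 s.
At the end, for the whole second after the job is handed in: The drain latch is home (at least 7.5 of its 9 mm), the pump rocker is tipped over (at least 0.33 of 0.42 rad) and the start button, after being pressed at least 5.5 of its 7 mm, is up again (within 1.5 mm) (value of joint drain_latch above 0.0075 m and value of joint pump_rocker above 0.33 rad and value of joint start_button below 0.0015 m); the robot touches nothing.
It fails at once if the pump rocker is tipped before the drain latch is home (value of joint pump_rocker above 0.2 rad and value of joint drain_latch below 0.007 m).
It fails at once if the start button is pressed before the latch is home and the rocker over (value of joint start_button above 0.003 m and (value of joint drain_latch below 0.007 m or value of joint pump_rocker below 0.31 rad)).
It fails at once if the axle, spacer, pick or cup is shifted or lifted (more than 15 mm) (distance of any of axle, spacer, pick, cup from where it was at the start of the episode above 0.015 m).
It also fails if it takes over 42 s, if anything falls off the work surface, if the arm or the gripper's body presses on something with over 40 N, if the wrist force passes 120 N, or if a joint passes its speed limit or range.

## Working session

There is one attempt and no reset: what is moved stays moved. The work goes in short steps, Python scripts to look and compute and a shell command to move; the robot and the scene stay as the last step left them, time stands still between calls to the robot, and variables do not carry over. Pictures are saved under pics/ and viewed, and the job is handed in when it is done.

```bash
mkdir -p pics
python3 - <<'E'
from bench import *
import cv2,numpy as np
for n in("side","top"):
    d=get_image(n); cv2.imwrite(f"pics/{n}0.png",d["pixels"]); print(n,np.round(d["K"],1).tolist(),np.round(d["cam_to_world"],3).tolist())
s=get_state(); print(s)
E
```

```text
side [[384.7, 0.0, 258.1], [0.0, 384.7, 188.9], [0.0, 0.0, 1.0]] [[0.679, -0.365, 0.637, 0.043], [-0.734, -0.353, 0.58, -0.44], [0.013, -0.861, -0.508, 0.538], [0.0, 0.0, 0.0, 1.0]]
top [[402.8, 0.0, 258.5], [0.0, 402.8, 193.1], [0.0, 0.0, 1.0]] [[0.018, -0.998, 0.054, 0.535], [-1.0, -0.017, 0.021, 0.048], [-0.02, -0.055, -0.998, 1.092], [0.0, 0.0, 0.0, 1.0]]
{'time': 0.1, 'joint_positions': array([-1.22093703,  0.32174729, -0.07007227,  1.45156912,  0.02262033,
        1.370795  , -0.05689278]), 'qd': array([ 0.0006385 , -0.00219885,  0.00015863, -0.00076798, -0.00097008,
       -0.00165964, -0.00082172]), 'joint_torque': array([-7.29861422e-04, -4.92567551e+01, -4.06101560e-01, -3.13399923e+01,
       -6.43468439e-02,  3.95039935e-02,  6.10413053e-05]), 'position': array([0.21406103, 0.61320974, 0.22156373]), 'tool_rot': array([-0.95951913,  1.35090509,  0.95770343]), 'ft_force': array([-0.05859349,  0.80762831, -0.34367097]), 'torque': array([-0.01437046, -0.06103667, -0.00510426]), 'grip_width': 0.9983302779081032}
```

View pics/side0.png

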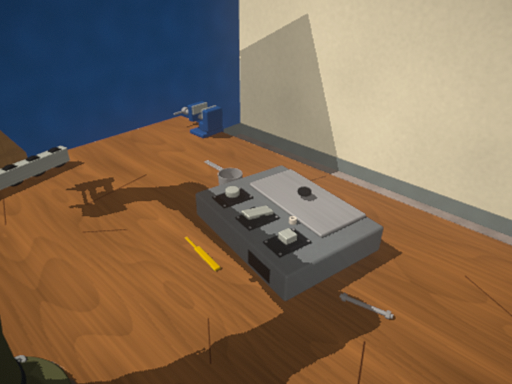

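View pics/top0.png

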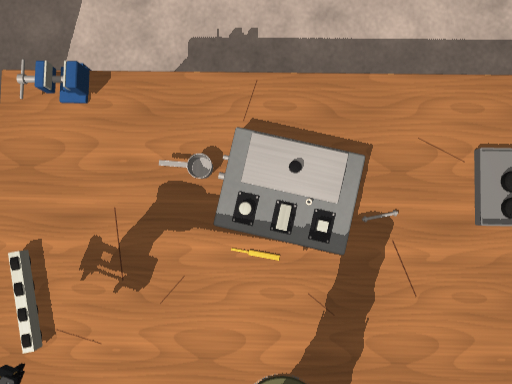

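The top view shows the start button (246,208), rocker (284,217) and latch (323,226). In the side view they're at (232,192), (258,213) and (287,237). Next I'll measure from both views.

```bash
cat > h.py <<'E'
import numpy as np,cv2
from bench import *
def ray(d,uv):
    r=np.linalg.inv(d["K"])@np.array([uv[0],uv[1],1.]); T=np.array(d["cam_to_world"]); v=T[:3,:3]@r
    return T[:3,3],v/np.linalg.norm(v)
def plane(d,uv,z):
    o,v=ray(d,uv); return o+v*(z-o[2])/v[2]
def tri(rs):
    A=np.zeros((3,3));b=np.zeros(3)
    for o,v in rs:
        P=np.eye(3)-np.outer(v,v);A+=P;b+=P@o
    x=np.linalg.solve(A,b); return x,[np.linalg.norm((np.eye(3)-np.outer(v,v))@(x-o)) for o,v in rs]
def proj(d,p):
    T=np.linalg.inv(np.array(d["cam_to_world"]));c=T[:3,:3]@p+T[:3,3];u=d["K"]@c;return u[:2]/u[2]
def crop(d,x0,y0,w,h,k,name):
    cv2.imwrite(name,cv2.resize(d["pixels"][y0:y0+h,x0:x0+w],None,fx=k,fy=k,interpolation=cv2.INTER_CUBIC))
E
python3 - <<'E'
from h import *
t=get_image("top");s=get_image("side")
crop(t,210,120,160,140,5,"pics/tc.png");crop(s,190,160,150,110,5,"pics/sc.png")
for n,d,(x0,y0,x1,y1) in(("top",t,(228,190,345,245)),("side",s,(205,180,315,260))):
    g=d["pixels"].astype(int);m=((g.min(2)>150)).astype(np.uint8)
    k=np.zeros_like(m);k[y0:y1,x0:x1]=m[y0:y1,x0:x1]
    N,l,st,c=cv2.connectedComponentsWithStats(k)
    for i in range(1,N):
        if st[i,4]>8: print(n,st[i].tolist(),c[i].round(2))
E
```

```text
top [279, 190, 61, 14, 437] [317.66 194.08]
top [306, 199, 6, 7, 26] [308.62 201.69]
top [239, 203, 12, 12, 113] [244.55 208.32]
top [276, 205, 15, 26, 266] [283.15 217.3 ]
top [317, 221, 12, 11, 101] [322.3  226.01]
side [251, 180, 64, 51, 1198] [290.56 202.53]
side [305, 184, 10, 10, 23] [310.3  187.91]
side [226, 186, 12, 7, 65] [231.34 189.29]
side [242, 206, 30, 11, 150] [256.31 210.89]
side [279, 228, 17, 12, 110] [286.49 233.5 ]
```

View pics/tc.png

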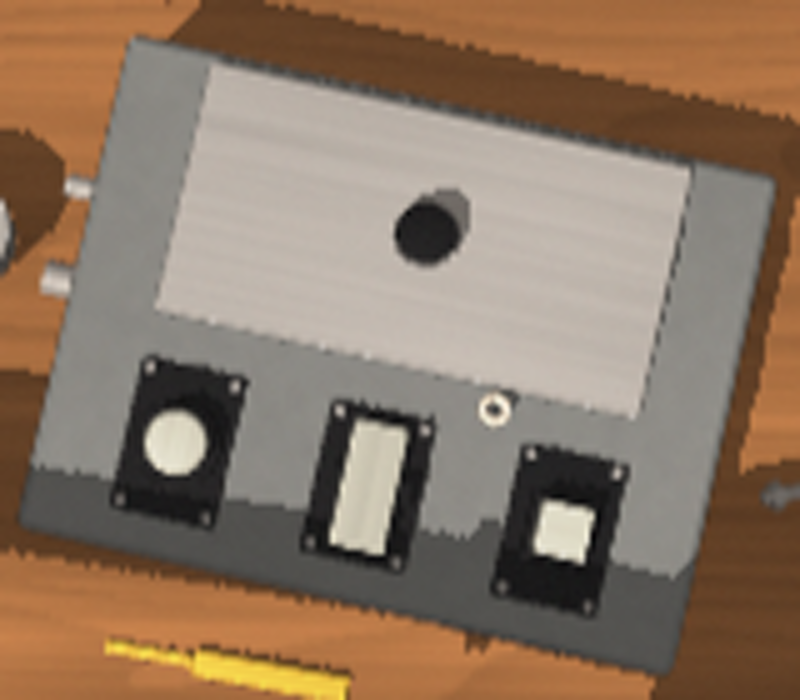

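View pics/sc.png

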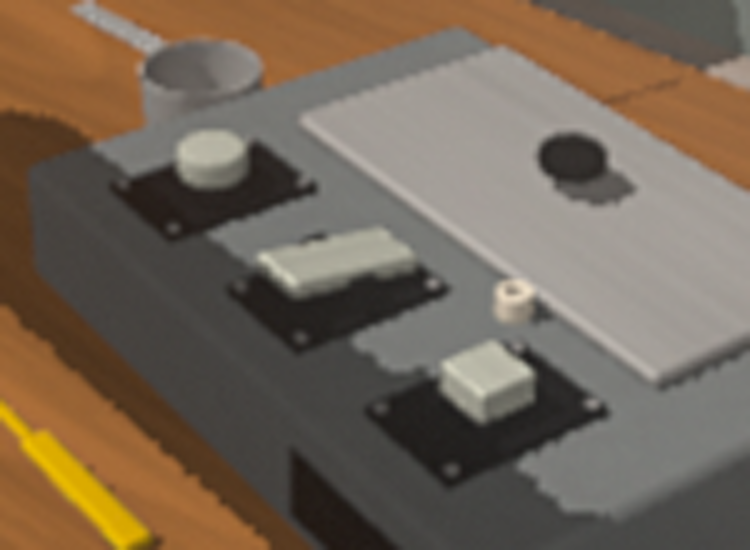

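The close-ups confirm it: the round button is at +y, the rocker in the middle with its front end raised, and the square latch at -y. The spacer sits behind the gap between rocker and latch.

Run:
```python
from h import *
t=get_image("top");s=get_image("side")
P={}
for n,a,b in(("start",(244.7,208.3),(232.0,189.1)),("latch",(322.4,226.0),(287.2,233.3)),("rocker",(283.15,217.3),(256.8,210.5)),("spacer",(308.6,201.7),(292.7,217.5))):
    x,e=tri([ray(t,a),ray(s,b)]);print(n,x.round(4),np.round(e,4),"top@.099",plane(t,a,.099).round(4),"side@.099",plane(s,b,.099).round(4));P[n]=x
d=P["start"]-P["latch"];print(np.linalg.norm(d[:2]),np.degrees(np.arctan2(-d[0],d[1])))
# deck corners in top
for c in((131,38),(775,182),(668,672),(22,524)):
    print(plane(t,(210+c[0]/5-.4,120+c[1]/5-.4),.075).round(4))
```

```text
start [0.551  0.1023 0.099 ] [0.0001 0.0001] top@.099 [0.551  0.1022 0.099 ] side@.099 [0.5509 0.1023 0.099 ]
latch [ 0.5108 -0.0893  0.098 ] [0.0001 0.0001] top@.099 [ 0.5109 -0.0893  0.099 ] side@.099 [ 0.5097 -0.09    0.099 ]
rocker [0.5304 0.0071 0.0955] [0.0001 0.0001] top@.099 [0.5305 0.0072 0.099 ] side@.099 [0.5265 0.0037 0.099 ]
spacer [ 0.5703 -0.056   0.0883] [0. 0.] top@.099 [ 0.57   -0.0549  0.099 ] side@.099 [ 0.5578 -0.0651  0.099 ]
0.19572860919237767 -11.829592048883685
[0.7582 0.1304 0.075 ]
[ 0.6889 -0.1974  0.075 ]
[ 0.4415 -0.145   0.075 ]
[0.5094 0.1804 0.075 ]
```

```bash
python3 -m handwheel '[{"xyz":[3.3,-2.3,0],"angular":[0,0,0]},{"xyz":[3.3,-2.3,0],"angular":[0,0,0]},{"xyz":[3.3,-2.3,0],"angular":[0,0,0]},{"xyz":[3.3,-2.3,0],"angular":[0,0,0]},{"xyz":[3.3,-2.3,0],"angular":[0,0,0]}]' 0 20; python3 -c "
from h import *
from scipy.spatial.transform import Rotation as R
s=get_state();print(R.from_rotvec(s['tool_rot']).as_matrix().round(3),s['joint_positions'].round(2))"
```

```text
time: 0.72
position: [0.3687, 0.5023, 0.2212]
tool_rot: [-0.972, 1.345, 0.985]
ft_force: [0.9, 0.9, -0.3]
grip_width: 0.709
[[-0.008 -0.952  0.305]
 [ 0.004  0.305  0.952]
 [-1.     0.009  0.001]] [-0.99  0.26  0.02  1.53 -0.02  1.35  0.29]
```

```bash
python3 -m handwheel '[{"xyz":[3,-2.5,0],"angular":[0,0,2]},{"xyz":[2.5,-3.3,0],"angular":[0,0,2]},{"xyz":[1,-4,0],"angular":[0,0,2]},{"xyz":[1,-4,0],"angular":[0,0,1]},{"xyz":[1,-4,0],"angular":[0,0,0]}]'; python3 -m handwheel '[{"xyz":[1,-4,0],"angular":[0,0,0]},{"xyz":[1,-4,0],"angular":[0,0,0]},{"xyz":[1,-4,0],"angular":[0,0,0]},{"xyz":[0,-4,0],"angular":[0,0,0]},{"xyz":[0,-4,0],"angular":[0,0,0]}]';python3 -m handwheel '[{"xyz":[0,-4,0],"angular":[0,0,0]},{"xyz":[0,-4,0],"angular":[0,0,0]},{"xyz":[0,-4,0],"angular":[0,0,0]},{"xyz":[0,-4,0],"angular":[0,0,0]},{"xyz":[0,0,0],"angular":[0,0,0]}]'
```

```text
time: 1.13
position: [0.46, 0.3223, 0.22]
tool_rot: [-1.067, 1.293, 1.078]
ft_force: [1.0, 0.0, 0.6]
grip_width: 0.328
time: 1.55
position: [0.4907, 0.1176, 0.2204]
tool_rot: [-1.066, 1.291, 1.076]
ft_force: [1.0, -0.5, 0.1]
grip_width: 0.017
time: 1.97
position: [0.4886, -0.0587, 0.2219]
tool_rot: [-1.06, 1.294, 1.063]
ft_force: [-0.4, -0.9, -0.4]
grip_width: 0.007
```

Next I need +2.2 cm in x, -3.1 cm in y, then down to z≈0.115.

```bash
python3 -m handwheel '[{"xyz":[2.2,-3.0,0],"angular":[0,0,0]},{"xyz":[0,0,-3],"angular":[0,0,0]},{"xyz":[0,0,-3],"angular":[0,0,0]},{"xyz":[0,0,-3],"angular":[0,0,0]},{"xyz":[0,0,0],"angular":[0,0,0]}]'
python3 - <<'E'
from h import *
from scipy.spatial.transform import Rotation as R
s=get_state();print(s['position'],s['ft_force'].round(2),R.from_rotvec(s['tool_rot']).as_matrix().round(3))
d=get_image("side");crop(d,200,130,150,130,5,"pics/s2.png")
print(proj(d,s['position']))
E
```

```text
time: 2.38
position: [0.5113, -0.0915, 0.133]
tool_rot: [-1.056, 1.289, 1.05]
ft_force: [-1.3, 0.9, -0.6]
grip_width: 0.003
[ 0.51131746 -0.09148378  0.13296075] [-1.34  0.89 -0.55] [[ 0.011 -0.978  0.206]
 [ 0.004  0.206  0.978]
 [-1.    -0.01   0.006]]
[289.34146433 218.41632532]
```

View pics/s2.png

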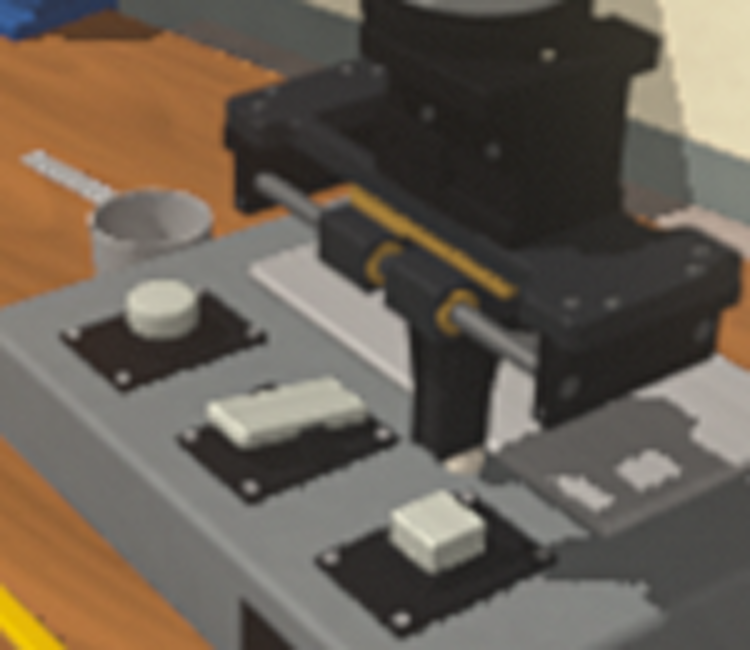

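The closed fingertip is at about (290,221), 34 mm above the latch, which matches the state's projection at (289,218). I'll lower it onto the latch.

```bash
python3 -m handwheel '[{"xyz":[0,0.1,-2],"angular":[0,0,0]},{"xyz":[0,0,-0.8],"angular":[0,0,0]},{"xyz":[0,0,-0.4],"angular":[0,0,0]},{"xyz":[0,0,-0.3],"angular":[0,0,0]}]';python3 -m handwheel '[{"xyz":[0,0,-0.3],"angular":[0,0,0]},{"xyz":[0,0,-0.3],"angular":[0,0,0]}]'
```

```text
time: 2.77
position: [0.5178, -0.0901, 0.1068]
tool_rot: [-1.062, 1.277, 1.042]
ft_force: [-0.7, -0.2, -0.6]
grip_width: 0.003
time: 2.93
position: [0.5196, -0.0898, 0.103]
tool_rot: [-1.065, 1.274, 1.04]
ft_force: [-0.1, 0.5, 0.4]
grip_width: 0.008
```

```bash
cat > st.py <<'E'
from h import *
from scipy.spatial.transform import Rotation as R
s=get_state();M=R.from_rotvec(s['tool_rot']).as_matrix()
c,n=np.cos(np.radians(-11.83)),np.sin(np.radians(-11.83))
G=np.array([[0,-c,-n],[0,-n,c],[-1,0,0]])  # tool x down, z = washer y
G=np.array([[0,-c,.205],[0,.205,.979],[-1,0,0]])
print(s['time'],s['position'].round(4),s['ft_force'].round(1),'turn needed deg',np.degrees((R.from_matrix(G)*R.from_matrix(M).inv()).as_rotvec()).round(2),s['joint_positions'].round(2))
E
python3 st.py
```

```text
2.9333 [ 0.5196 -0.0898  0.103 ] [-0.1  0.5  0.4] turn needed deg [-0.26  1.63 -0.05] [-0.34  0.14  0.5   1.94 -0.09  1.05  1.57]
```

```bash
python3 -m handwheel '[{"xyz":[-0.9,0.05,0.1],"angular":[0,1.6,0]},{"xyz":[0,0,0],"angular":[0,0.3,0]}]';python3 st.py
```

```text
time: 3.1
position: [0.511, -0.0893, 0.105]
tool_rot: [-1.051, 1.299, 1.062]
ft_force: [0.0, -0.8, 0.1]
grip_width: 0.003
3.1 [ 0.511  -0.0893  0.105 ] [ 0.  -0.8  0.1] turn needed deg [-0.27 -0.22 -0.05] [-0.34  0.15  0.5   1.93 -0.08  1.09  1.56]
```

```bash
python3 -m handwheel '[{"xyz":[-0.1,0,-0.4],"angular":[0,0.2,0]},{"xyz":[-0.1,0,-0.4],"angular":[0,0.2,0]},{"xyz":[-0.1,0,-0.4],"angular":[0,0.2,0]}]';python3 st.py
```

```text
time: 3.35
position: [0.5109, -0.0893, 0.0947]
tool_rot: [-1.05, 1.303, 1.065]
ft_force: [1.3, -0.0, 3.8]
grip_width: 0.008
3.35 [ 0.5109 -0.0893  0.0947] [ 1.3 -0.   3.8] turn needed deg [-0.29 -0.47 -0.07] [-0.34  0.16  0.5   1.94 -0.09  1.07  1.57]
```

The wrist reads 3.8 N at z=0.0947, so the latch is sliding. I'll keep pressing in small steps.

```bash
python3 -m handwheel '[{"xyz":[0,0,-0.4],"angular":[0,0,0]},{"xyz":[0,0,-0.3],"angular":[0,0,0]}]';python3 -m handwheel '[{"xyz":[0,0,-0.3],"angular":[0,0,0]}]';python3 -m handwheel '[{"xyz":[0,0,-0.3],"angular":[0,0,0]}]'
```

```text
time: 3.52
position: [0.5112, -0.0893, 0.09]
tool_rot: [-1.048, 1.302, 1.066]
ft_force: [-13.7, 3.0, 42.3]
grip_width: 0.009
time: 3.6
position: [0.5112, -0.0893, 0.0901]
tool_rot: [-1.047, 1.302, 1.067]
ft_force: [-12.1, 1.8, 31.7]
grip_width: 0.007
time: 3.68
position: [0.5111, -0.0893, 0.0902]
tool_rot: [-1.045, 1.301, 1.069]
ft_force: [-10.3, 2.2, 25.6]
grip_width: 0.007
```

Hard stop at z=0.0901 (predicted 0.090), so the latch is home. Next I'll rise and move over the raised end of the rocker at (0.506, 0.012).

```bash
python3 -m handwheel '[{"xyz":[0,0,2],"angular":[0,0,0]},{"xyz":[0,0,2.5],"angular":[0,0,0]},{"xyz":[0,3.4,0],"angular":[0,0,0]},{"xyz":[0,3.4,0],"angular":[0,0,0]},{"xyz":[-0.5,3.4,0],"angular":[0,0,0]}]';python3 st.py
python3 - <<'E'
from h import *
d=get_image("side");crop(d,200,130,150,130,5,"pics/s3.png")
E
```

```text
time: 4.1
position: [0.5064, 0.0051, 0.1373]
tool_rot: [-1.035, 1.308, 1.051]
ft_force: [0.2, 0.6, 0.5]
grip_width: 0.003
4.1 [0.5064 0.0051 0.1373] [0.2 0.6 0.5] turn needed deg [-0.37 -0.42  0.99] [-0.46  0.08  0.42  1.92 -0.04  1.16  1.33]
```

View pics/s3.png

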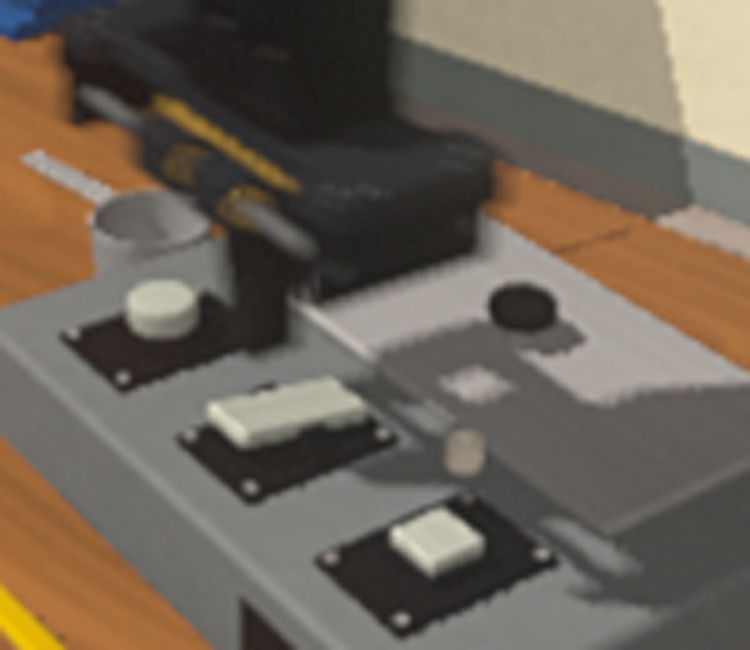

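The latch key is now visibly lower (crop 437,540), and the spacer hasn't moved. I'll line up over the rocker end.

```bash
python3 -m handwheel '[{"xyz":[0,0.6,-1],"angular":[0,0,0.9]},{"xyz":[-0.1,0,-1],"angular":[0,0,0]},{"xyz":[-0.1,0,-0.5],"angular":[0,0,0]},{"xyz":[0,0,0],"angular":[0,0,0]}]';python3 st.py
```

```text
time: 4.48
position: [0.5008, 0.0233, 0.107]
tool_rot: [-1.054, 1.296, 1.082]
ft_force: [-0.6, -0.8, -0.5]
grip_width: 0.006
4.4833 [0.5008 0.0233 0.107 ] [-0.6 -0.8 -0.5] turn needed deg [-0.65 -0.74 -0.89] [-0.47  0.11  0.41  1.96 -0.06  1.1   1.34]
```

```bash
python3 -m handwheel '[{"xyz":[0.5,-1.1,0],"angular":[-0.6,-0.6,-0.8]},{"xyz":[0,0,0],"angular":[0,0,0]},{"xyz":[0,0,0],"angular":[0,0,0]}]';python3 st.py
```

```text
time: 4.73
position: [0.5054, 0.0072, 0.1052]
tool_rot: [-1.052, 1.307, 1.053]
ft_force: [0.0, 0.5, -0.1]
grip_width: 0.003
4.7333 [0.5054 0.0072 0.1052] [ 0.   0.5 -0.1] turn needed deg [ 0.15 -0.25  0.32] [-0.46  0.11  0.42  1.96 -0.05  1.09  1.34]
```

```bash
python3 -m handwheel '[{"xyz":[0,0.4,-0.2],"angular":[0,0,0]},{"xyz":[0,0,-0.3],"angular":[0,0,0]},{"xyz":[0,0,-0.4],"angular":[0,0,0]}]';python3 st.py
```

```text
time: 4.98
position: [0.5065, 0.0092, 0.0972]
tool_rot: [-1.049, 1.307, 1.048]
ft_force: [-3.1, -0.1, 2.9]
grip_width: 0.005
4.9833 [0.5065 0.0092 0.0972] [-3.1 -0.1  2.9] turn needed deg [ 0.14 -0.12  0.57] [-0.46  0.12  0.42  1.97 -0.05  1.07  1.33]
```

```bash
python3 -m handwheel '[{"xyz":[-0.1,0.1,-0.4],"angular":[0,0,0]},{"xyz":[-0.1,0,-0.3],"angular":[0,0,0]}]';python3 -m handwheel '[{"xyz":[-0.1,0,-0.3],"angular":[0,0,0]}]';python3 -m handwheel '[{"xyz":[-0.1,0,-0.3],"angular":[0,0,0]}]'
```

```text
time: 5.15
position: [0.5059, 0.0096, 0.0912]
tool_rot: [-1.051, 1.305, 1.046]
ft_force: [-6.7, -0.2, 25.4]
grip_width: 0.003
time: 5.23
position: [0.506, 0.0096, 0.091]
tool_rot: [-1.051, 1.303, 1.045]
ft_force: [-10.1, -0.6, 33.6]
grip_width: 0.01
time: 5.32
position: [0.506, 0.0096, 0.0912]
tool_rot: [-1.051, 1.301, 1.045]
ft_force: [-8.5, -0.9, 24.5]
grip_width: 0.004
```

```bash
python3 -m handwheel '[{"xyz":[0,0,-0.2],"angular":[0,0,0]}]';python3 st.py
```

```text
time: 5.4
position: [0.506, 0.0096, 0.0915]
tool_rot: [-1.05, 1.301, 1.045]
ft_force: [-7.7, -0.2, 13.5]
grip_width: 0.002
5.4 [0.506  0.0096 0.0915] [-7.7 -0.2 13.5] turn needed deg [0.01 0.22 0.59] [-0.46  0.12  0.42  1.98 -0.06  1.05  1.33]
```

Hard stop at z≈0.091 with about 33 N, so the rocker is at its end. I'll rise, then check before the start button.

```bash
python3 -m handwheel '[{"xyz":[0,0,2],"angular":[0,0,0]},{"xyz":[0,0,2.5],"angular":[0,0,0]},{"xyz":[1.5,3.2,0],"angular":[0,0,0]},{"xyz":[1.5,3.2,0],"angular":[0,0,0]},{"xyz":[0,0,0],"angular":[0,0,0]}]';python3 -m handwheel '[{"xyz":[0,0,0],"angular":[0,0,0]}]';python3 st.py
python3 - <<'E'
from h import *
d=get_image("side");crop(d,200,130,150,130,5,"pics/s4.png")
E
```

```text
time: 5.82
position: [0.5365, 0.0754, 0.1393]
tool_rot: [-1.045, 1.298, 1.042]
ft_force: [1.4, 1.2, -0.3]
grip_width: 0.006
time: 5.9
position: [0.5367, 0.0764, 0.139]
tool_rot: [-1.047, 1.297, 1.044]
ft_force: [-0.8, -0.6, -0.3]
grip_width: 0.006
5.9 [0.5367 0.0764 0.139 ] [-0.8 -0.6 -0.3] turn needed deg [-0.19  0.4   0.73] [-0.53  0.15  0.37  1.85 -0.06  1.15  1.21]
```

View pics/s4.png

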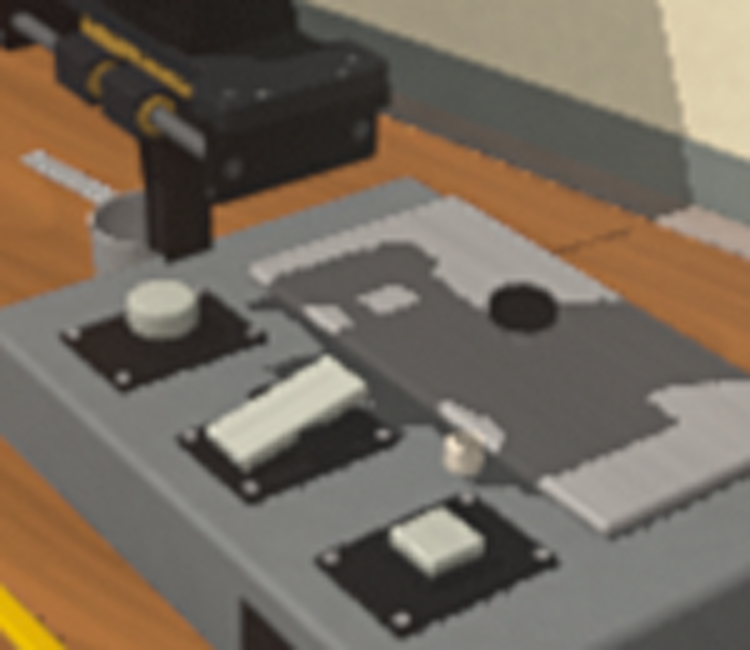

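The rocker is clearly tipped: its front end (crop 235,445) is down and its rear end is raised. The stop height of 16.2 mm above the deck fits a full tip (predicted about 16.9). Next is the start button.

```bash
python3 -m handwheel '[{"xyz":[1.4,2.5,0],"angular":[0,0.3,0.6]},{"xyz":[0,0,0],"angular":[0,0,0]},{"xyz":[0,0,-1.5],"angular":[0,0,0]},{"xyz":[0,0,-0.8],"angular":[0,0,0]},{"xyz":[0,0,0],"angular":[0,0,0]}]';python3 st.py
```

```text
time: 6.37
position: [0.5495, 0.1007, 0.1132]
tool_rot: [-1.05, 1.299, 1.056]
ft_force: [-0.5, 0.2, 0.3]
grip_width: 0.004
6.3667 [0.5495 0.1007 0.1132] [-0.5  0.2  0.3] turn needed deg [-0.22 -0.02  0.19] [-0.54  0.21  0.36  1.83 -0.09  1.12  1.2 ]
```

```bash
python3 -m handwheel '[{"xyz":[0.1,0.1,-0.7],"angular":[0,0,0]},{"xyz":[0,0,-0.5],"angular":[0,0,0]},{"xyz":[0,0,-0.5],"angular":[0,0,0]}]';python3 -m handwheel '[{"xyz":[0,0,-0.4],"angular":[0,0,0]}]'
```

```text
time: 6.62
position: [0.5505, 0.1005, 0.0958]
tool_rot: [-1.049, 1.299, 1.054]
ft_force: [0.3, 1.3, 4.1]
grip_width: 0.005
time: 6.7
position: [0.5506, 0.1005, 0.092]
tool_rot: [-1.048, 1.299, 1.054]
ft_force: [-5.4, 0.3, 27.0]
grip_width: 0.004
```

```bash
python3 -m handwheel '[{"xyz":[0,0,-0.3],"angular":[0,0,0]}]';python3 -m handwheel '[{"xyz":[0,0,-0.2],"angular":[0,0,0]}]'
```

```text
time: 6.78
position: [0.5507, 0.1005, 0.0919]
tool_rot: [-1.047, 1.298, 1.055]
ft_force: [-11.9, -2.4, 35.0]
grip_width: 0.007
time: 6.87
position: [0.5506, 0.1005, 0.0924]
tool_rot: [-1.045, 1.298, 1.055]
ft_force: [-5.6, -0.6, 11.2]
grip_width: 0.007
```

The button hit bottom at z=0.092, as predicted. I'll rise well clear and check.

```bash
python3 -m handwheel '[{"xyz":[0,0,2.5],"angular":[0,0,0]},{"xyz":[0,0,3.5],"angular":[0,0,0]},{"xyz":[0,0,3.5],"angular":[0,0,0]},{"xyz":[0,2,2],"angular":[0,0,0]},{"xyz":[0,3,1],"angular":[0,0,0]}]';python3 -m handwheel '[{"xyz":[0,4,0],"angular":[0,0,0]},{"xyz":[0,4,0],"angular":[0,0,0]},{"xyz":[0,4,0],"angular":[0,0,0]},{"xyz":[0,4,0],"angular":[0,0,0]},{"xyz":[0,0,0],"angular":[0,0,0]}]';python3 -m handwheel '[{"xyz":[0,0,0],"angular":[0,0,0]},{"xyz":[0,0,0],"angular":[0,0,0]}]';python3 st.py
python3 - <<'E'
from h import *
d=get_image("side");crop(d,190,160,150,110,5,"pics/s5.png")
t=get_image("top");cv2.imwrite("pics/t5.png",t["pixels"])
for n,d,(x0,y0,x1,y1) in(("top",t,(228,190,345,245)),("side",d,(205,180,315,260))):
    k=np.zeros(d["pixels"].shape[:2],np.uint8);k[y0:y1,x0:x1]=(d["pixels"].min(2)>150)[y0:y1,x0:x1]
    N,l,st,c=cv2.connectedComponentsWithStats(k)
    for i in range(1,N):
        if st[i,4]>8: print(n,st[i].tolist(),c[i].round(2))
E
```

```text
time: 7.28
position: [0.5484, 0.1413, 0.2202]
tool_rot: [-1.037, 1.311, 1.045]
ft_force: [0.3, 0.7, 0.2]
grip_width: 0.009
time: 7.7
position: [0.5497, 0.3119, 0.2263]
tool_rot: [-1.033, 1.297, 1.042]
ft_force: [-1.7, 1.8, 0.1]
grip_width: 0.006
time: 7.87
position: [0.5488, 0.3146, 0.2252]
tool_rot: [-1.037, 1.296, 1.046]
ft_force: [-0.4, 0.6, -0.6]
grip_width: 0.008
7.8667 [0.5488 0.3146 0.2252] [-0.4  0.6 -0.6] turn needed deg [-0.63  0.25  0.96] [-0.75  0.28  0.24  1.51 -0.07  1.35  0.84]
top [277, 190, 50, 12, 254] [306.5  193.39]
top [305, 199, 7, 7, 34] [308.44 201.91]
top [239, 203, 12, 12, 116] [244.57 208.43]
top [276, 204, 16, 27, 276] [283.28 216.91]
top [229, 208, 3, 5, 10] [229.9 210.3]
top [305, 210, 7, 14, 27] [308.11 216.59]
top [329, 218, 16, 27, 213] [337.31 232.85]
top [228, 221, 5, 6, 24] [230.08 223.42]
top [317, 220, 11, 12, 102] [321.89 225.64]
top [234, 224, 3, 4, 9] [234.89 225.67]
top [293, 224, 13, 5, 31] [299.65 226.19]
top [298, 232, 10, 8, 44] [302.41 235.52]
top [304, 241, 11, 4, 27] [308.89 242.63]
top [319, 242, 9, 3, 14] [322.57 243.36]
side [251, 180, 60, 49, 1015] [287.51 201.33]
side [226, 186, 12, 7, 65] [231.35 189.29]
side [242, 201, 30, 21, 256] [256.48 211.04]
side [279, 232, 16, 11, 105] [286.37 237.1 ]
```

View pics/s5.png

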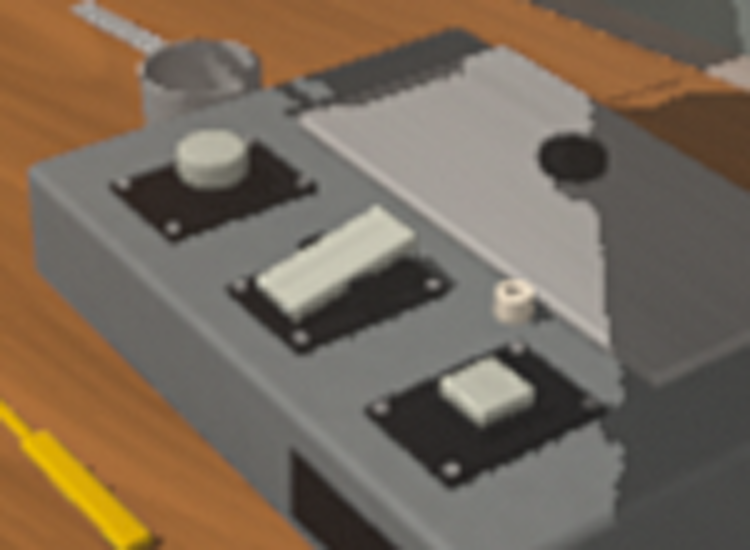

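View pics/t5.png

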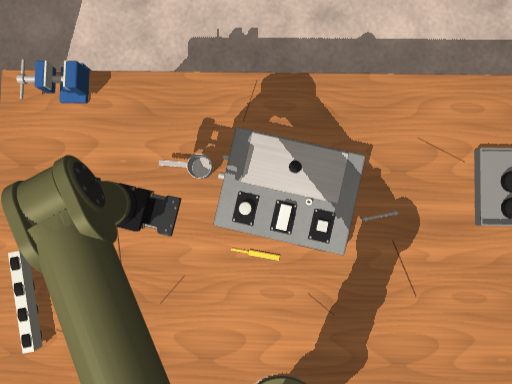

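The side view shows the button back at exactly its starting pixels (231.35,189.29). The latch has dropped 3.6 px, the rocker is over, and the spacer, pick, cup and axle are in their original places. The arm is clear.

```bash
python3 -c "
from bench import *
print(close_job())"
```

```text
the job is handed in; nothing more can be done
None
```

I pressed the three controls in order with closed fingers (drain latch, pump rocker, start button) and handed the job in at about 8 s of the 42 s. The system reports no verdict, so the result rests on my own checks.

| Control | Where it stopped (TCP height) | Expected | Final pictures |
|---|---|---|---|
| Drain latch | hard stop at 0.090 m | 0.090 m | top about 3.6 px lower in the side view, about 8 mm, which fits a full press |
| Pump rocker | hard stop at 0.091 m | 0.092 m | clearly tipped, front end down |
| Start button | hard stop at 0.092 m | 0.092 m | back at its starting pixels |

- **Loose items:** the spacer, axle, pick and cup show no visible shift.
- **Arm:** it ended clear of everything, at (0.549, 0.315, 0.225), with under 1 N on the wrist.
- **Not quite as planned:**
  - The tool drifted 8–11 mm sideways between rows above the latch and the rocker, and I corrected it before contact.
  - I pressed the rocker about 2–3 mm off its middle line, which did no harm.
  - The vertical wrist reading reached 42 N at the latch stop. That is well under the 120 N wrist limit. I took the 40 N limit to cover the arm and gripper body, not the fingertips.

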